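# Open the degreaser bottle and hold its safety cap over it

### The job

On the watchmaker's bench, two square bottles stand in the wooden bottle stand; open the one with the wide, ribbed push-and-turn safety cap: press the cap down, keep it pressed while you twist it anticlockwise (seen from above) until it comes free, and lift it straight off, leaving the bottle standing in its well. Finish while still holding the cap in the gripper, level and still, centred above the open bottle with its lower edge about 5 to 10 cm above the mouth, ready to go straight back on. Leave the spout bottle and the other things on the bench where they are.

Things in the scene. Friction and masses are not known exactly. Their poses are not given: they have to be found in the camera images.
- cap_center (a point): Centre (half-way up, on the axis) of the push-and-turn safety cap: grey plastic, round, 46 mm across, 32 mm high, upright ribs, closed top, z up along its axis, 40 g. Locked at the start, its top 153 mm above the bench. Below its lower edge are 13 mm of neck, then the bottle's shoulder slopes outwards. Turned 45 to 75 degrees anticlockwise from above (60 is best, stop at 80) it lifts off.
- safety_cap: The same cap, origin at the centre of its lower edge. Three inner lugs sit under hooks on the neck, held up by a spring: unpressed it neither lifts nor turns (a few degrees of play). Pressing takes 6 N to start and 1 N more per mm, solid stop at 8 mm (14 N). It must go down over 4.5 mm (6 to 7 is good) and stay down for the first 45 degrees of the turn; then the spring raises it.
- bottle: The degreaser bottle under that cap: white plastic, body 62 x 62 mm square, 88 mm high, round sloping shoulder, neck 28 mm across, 130 mm to the rim; loose, 0.25 to 0.5 kg. Origin at the centre of its underside, z up. Stands in either of the stand's two square wells with 1 mm play each side; the well keeps it from turning.
- bottle_mouth (a point): Centre of that bottle's mouth, at the rim's height, 130 mm above its underside (covered by the cap at the start: the cap's centre then lies 1 mm below this point).
- stand: Wooden bottle stand fixed to the bench, 100 x 215 x 45 mm (x, y, z), origin at the centre of its underside; two square wells 64 mm wide and 37 mm deep, centred 52.5 mm either side of the middle along its y axis, floors 8 mm above the bench.
- rinse_bottle: Bystander: a bottle with the same white square body and a narrow pointed spout, 25 mm wide at most, instead of a safety cap, 140 mm high, loose in the other well. Origin at the centre of its underside.
- loupe: Bystander: loose black eye loupe, 37 mm across, 30 mm high, standing on the bench near the stand. Origin at the centre of its underside.
- dust_cover: Bystander: clear domed dust cover with a knob on a round blue tray, 94 mm across, 63 mm high, loose on the bench near the stand. Origin at the centre of its underside.
- cushion_block: Bystander: black casing-cushion block 45 x 115 mm with four round grey cushions on it, 24 mm high, loose on the bench near the stand. Origin at the centre of its underside.
Mind the look-alikes: they are no part of the job. Leave any purple or yellow look-alike of the safety_cap alone.

How it is judged:
On the way, in this order (a step that is already met when the one before it is completed fails the run):
1. the cap is pressed down on the bottle by more than 4 mm, still in its locked position (z of cap_center in the frame of bottle_mouth below -0.005 m and angle between the x axis of cap_center and the x axis of bottle_mouth, either way round below 0.3 rad), for 0.05 s.
2. the cap, on the neck, has been twisted by more than 40 degrees (angle between the x axis of cap_center and the x axis of bottle_mouth, either way round above 0.7 rad and z of cap_center in the frame of bottle_mouth below 0.006 m and horizontal distance between cap_center and bottle_mouth below 0.005 m), for 0.05 s.
At the end, for the whole second after the job is handed in: the cap is held by the fingers, level within 0.2 rad and still, centred within 20 mm over the bottle's mouth, its lower edge 30 to 130 mm above the mouth, nothing else touching it; the bottle stands upright (0.08 rad) in its well within 8 mm of where it stood (z of cap_center in the frame of bottle_mouth between 0.046 and 0.146 m and horizontal distance between cap_center and bottle_mouth below 0.02 m and angle between cap_center's own z axis and vertical below 0.2 rad and linear speed of each of safety_cap, bottle below 0.03 m/s and contact force between the fingers and safety_cap above 1 N and contact force between safety_cap and bottle below 0.05 N and contact force between safety_cap and rinse_bottle below 0.05 N and distance of bottle from where it was at the start of the episode below 0.008 m and angle between bottle's own z axis and vertical below 0.08 rad); the arm keeps its last pose, push and grip.
It fails at once if the bottle is pulled up out of its well or tipped (z of bottle in the frame of stand above 0.02 m or angle between bottle's own z axis and vertical above 0.15 rad).
It fails at once if a bystander is moved by more than 15 mm (distance of any of rinse_bottle, loupe, dust_cover, cushion_block from where it was at the start of the episode above 0.015 m).
It also fails if it takes over 38 s, if anything falls off the work surface, if the arm or the gripper's body presses on something with over 40 N, if the wrist force passes 120 N, or if a joint passes its speed limit or range.

### The arm

A 7-joint arm with a two-finger parallel gripper is mounted at the origin on the work surface. World frame = base frame: x ahead of the robot, y to its left, z up, the work surface at z = 0. Lengths are in m, angles in rad, forces in N, time in s.
With the tool pointing down it reaches from about 0.35 to 0.9 m from the base axis. Payload 8.1 kg.
Tool frame: the origin (TCP) lies between the finger pads; the fingertips stand ahead of it and the grasp point (between the pads) is the TCP (arm.nose_length is the z of the fingertips in the tool frame, in m); z points along the fingers, y is the line along which they close (so a half turn about z gives the same grasp; the last joint's range is limited). The gripper opens to 92 mm and grips with 3 to 60 N. Pads are 19 mm wide; open, the fingers measure 130 mm over their backs; the gripper's body (75 mm by 190 mm) begins 47 mm behind the grasp point.
Start: joints at [-1.363, 0.434, 0.025, 1.573, -0.012, 1.134, -0.075], TCP at [0.191, 0.595, 0.211] pointing down, gripper open.
Joint ranges: [-2.62, 2.62], [-0.44, 2.09], [-1.27, 1.32], [0.08, 2.57], [-1.32, 4.46], [0.12, 2], [-2.74, 2.74]. Speed limits (rad/s): [2.22, 2.22, 3.01, 3.01, 3.14, 3.14, 3.14].

### API

Orientations are given as a rotation vector (axis times angle).
In Python, from cell import sensors, optics, arm gives the robot as it stands.
- The arm moves only by the tool arm_command, never from a script. Its argument "deltas" is one flat list of numbers, 7 for each row, row after row: the turn, a rotation vector about the world's x, y, z as a fraction of full scale, then the shift along the world's x, y, z as a fraction of full scale, then the finger opening in mm, from 0 to 91.8. In form: [wx, wy, wz, dx, dy, dz, fingers, wx, wy, wz, dx, dy, dz, fingers, ...]. A call has 1 to 20 rows; each row is the pose to reach, as a shift and turn from the pose commanded when the call began; what a row does not reach only later rows make up. Full scale, the value 1, is 1 m for a shift and 90 degrees for a turn. A row lasts 1/10 s, in which the tool goes at most 50 mm and 8.59 degrees, less where a joint would pass 70% of its speed; a pose out of reach is approached as far as the arm can. A call with a number of a shift or a turn outside -1 to 1 is refused whole. A call with a gripper value outside its range is refused whole. The fingers move at their own pace and stop on an object; "force" is the grip in N (left out, the last holds). Time passes only in rows, so rows that repeat a pose let the fingers close. It gives the time, the measured TCP pose, the force, the opening and the grip force at its end, in the units of the state.
- sensors.observe(): the state, without advancing time (a new reading comes with each control period).
- optics.get_image(name): name is "side" or "top" or "wrist"; returns the picture (480x640x3 uint8, blue, green, red); there is no depth.
- optics.calibration(name): a dict with "camera_matrix" (3x3 intrinsics, pixels), "rvec" (rotation vector, rad) and "tvec" (3), from world to camera coordinates, as OpenCV has them. Camera axes: x right, y down, z forward; pixel columns grow to the right and rows downward; lengths in m; the calibration is good to about 2 mm. The wrist camera is an equidistant fisheye: a pixel r from the principal point sees the ray r / f radians off the axis. A picture is of the moment at which its call begins: read the wrist's pose just before it. calibration takes no time and is no camera call; for the wrist camera it gives the pose at the moment of the call.
- arm.sign_off(): hands the job in; it is judged then, once.
The state is a dict: "clock": time; "joints": joint angles; "dq": joint speeds; "joint_efforts": joint torques, N m; "position": TCP position; "ee_rot": TCP orientation; "force": force on the tool from outside, world axes, zero at the start; "ft_torque": the same for the moment, N m; "width": opening from 0.0 (shut) to 1.0 (fully open); "gripper_force": force on a finger pad.
Only numpy, scipy, OpenCV 4.12 (cv2) and the standard library are available. Lean on these libraries where they do the work, as an engineer would, in place of code of your own. Each camera call takes 0.05 s, during which the arm holds its last target. There are 200 camera calls.

## Working session

There is one attempt and no reset: what is moved stays moved. The work goes in short steps, Python scripts to look and compute and a tool call to move; the robot and the scene stay as the last step left them, time stands still between calls to the robot, and variables do not carry over. Pictures are saved under pics/ and viewed, at most 10 in all, crops included, and the job is handed in when it is done.

Besides the shell and the picture viewer there is one more tool, called after "Call:" as name(argument=value, ...) on one line, values as JSON. arm_command: Moves the arm, as the interface text tells. Its arguments: {"type":"object","properties":{"deltas":{"type":"array","items":{"type":"number"}},"force":{"type":"number"}},"required":["deltas"]}

```bash
mkdir -p pics
python3 - <<'E'
from cell import sensors, optics, arm
import cv2
s=sensors.observe(); print(s); print(arm.nose_length)
for n in("top","side"):
    cv2.imwrite(f"pics/{n}0.png",optics.get_image(n))
    c=optics.calibration(n); print(n,c)
E
```

```text
{'clock': 0.0, 'joints': array([-1.36257433,  0.43521384,  0.02498058,  1.57411849, -0.01161989,
        1.13398666, -0.0751197 ]), 'dq': array([ 6.39453551e-04, -1.86203708e-03, -1.04287030e-03, -1.62167956e-03,
       -1.21678374e-03,  1.04339458e-03,  2.82294922e-05]), 'joint_efforts': array([-9.75532712e-04, -6.67847729e+01,  9.84297283e-01, -3.14459002e+01,
       -6.05623866e-02,  4.30508377e-02,  1.81289406e-04]), 'position': array([0.19103918, 0.59451418, 0.20974248]), 'ee_rot': array([-4.86419849e-01, -3.10358814e+00,  2.47667393e-03]), 'force': array([0.97387299, 0.35803824, 0.07556653]), 'ft_torque': array([0.02126728, 0.04459467, 0.03753863]), 'gripper_force': 0.0, 'width': 1.0001658321153672}
0.019
top {'camera_matrix': array([[529.67783876,   0.        , 328.86451068],
       [  0.        , 529.67783876, 235.82708646],
       [  0.        ,   0.        ,   1.        ]]), 'rvec': array([ 2.18895524, -2.12911026,  0.08411138]), 'tvec': array([0.07422953, 0.56218546, 1.03102048])}
side {'camera_matrix': array([[549.36125752,   0.        , 319.76520699],
       [  0.        , 549.36125752, 236.42997968],
       [  0.        ,   0.        ,   1.        ]]), 'rvec': array([ 2.19574347, -0.25026232,  0.10348271]), 'tvec': array([-0.53419557,  0.22165754,  0.84389127])}
```

View pics/top0.png

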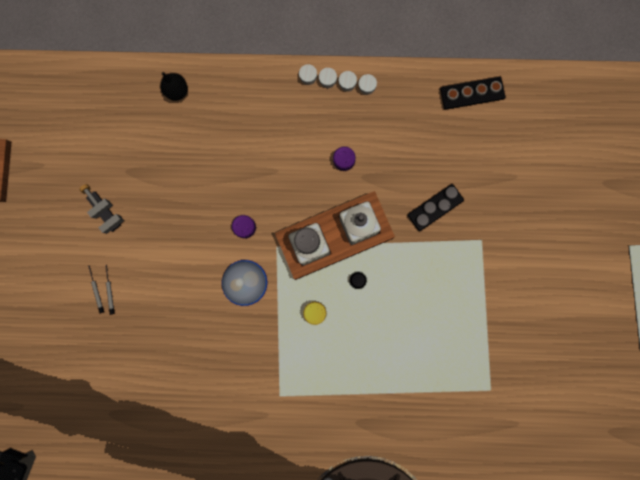

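View pics/side0.png

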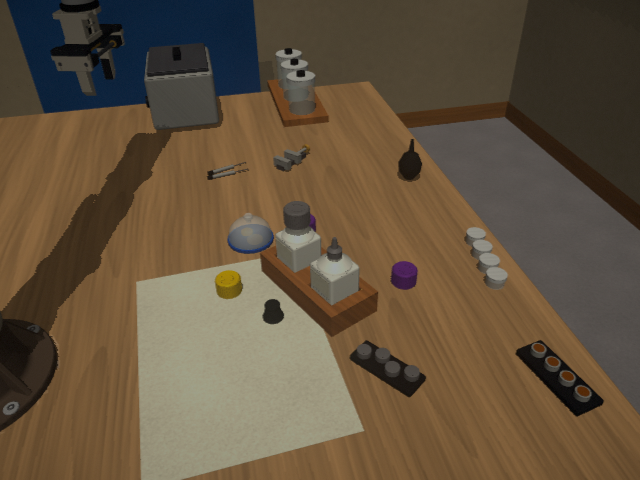

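Top view candidates: the grey ribbed cap on the left bottle (307,240) is the target. It could be confused with the spout bottle (360,220), purple caps (344,158) and (243,226), the yellow cap (315,313) and the loupe (358,280). In the side view the grey wide cap is at (297,216) and the spout at (335,250).

```bash
cat > h.py <<'E'
import numpy as np, cv2
from cell import sensors, optics, arm
def ray(cal,uv,z):
    R=cv2.Rodrigues(cal["rvec"])[0]; K=cal["camera_matrix"]
    d=R.T@np.linalg.inv(K)@np.array([*uv,1.]); o=-R.T@cal["tvec"].ravel()
    return o+d*(z-o[2])/d[2]
def proj(cal,p): return cv2.projectPoints(np.array(p,float).reshape(-1,3),cal["rvec"],cal["tvec"],cal["camera_matrix"],None)[0].reshape(-1,2)
E
python3 - <<'E'
from h import *
t=optics.calibration("top"); s=optics.calibration("side")
c=ray(t,(307,240),.153); print("cap",c,"side px top/bottom:",proj(s,[c,c-[0,0,.032]]))
print("captop from side",ray(s,(297,209),.153))
cor=[ray(t,p,.045) for p in((273,235),(375,193),(393,238),(296,278))]; print(np.round(cor,3),[np.linalg.norm(cor[i]-cor[i-1]) for i in range(4)], "mid",np.mean(cor,0))
d=cor[1]-cor[0]+cor[2]-cor[3]; print("long axis deg",np.degrees(np.arctan2(d[1],d[0])))
for n,p,z in(("spout",(359,219),.148),("loupe",(358,280),.03),("dome",(245,283),.06),("cush",(436,207),.024),("purpL",(243,226),.03),("purpR",(344,158),.03),("yel",(315,313),.03)): print(n,np.round(ray(t,p,z),3))
a=cv2.resize(cv2.imread("pics/top0.png")[180:300,230:410],None,fx=4,fy=4,interpolation=2)
cv2.imwrite("pics/crop1.png",a)
E
```

```text
cap [0.53904406 0.12521704 0.153     ] side px top/bottom: [[297.71527273 207.09679643]
 [298.45383323 222.40563888]]
captop from side [0.53677051 0.11973532 0.153     ]
[[ 0.557  0.2    0.045]
 [ 0.646  0.     0.045]
 [ 0.557 -0.037  0.045]
 [ 0.474  0.151  0.045]] [np.float64(0.09643915484198971), np.float64(0.21846432930791337), np.float64(0.09617160033375524), np.float64(0.20591123082528448)] mid [0.55853745 0.07869036 0.045     ]
long axis deg -65.96553463613944
spout [0.579 0.034 0.148]
loupe [0.473 0.03  0.03 ]
dome [0.461 0.248 0.06 ]
cush [ 0.624 -0.124  0.024]
purpL [0.575 0.263 0.03 ]
purpR [0.719 0.064 0.03 ]
yel [0.406 0.113 0.03 ]
```

View pics/crop1.png

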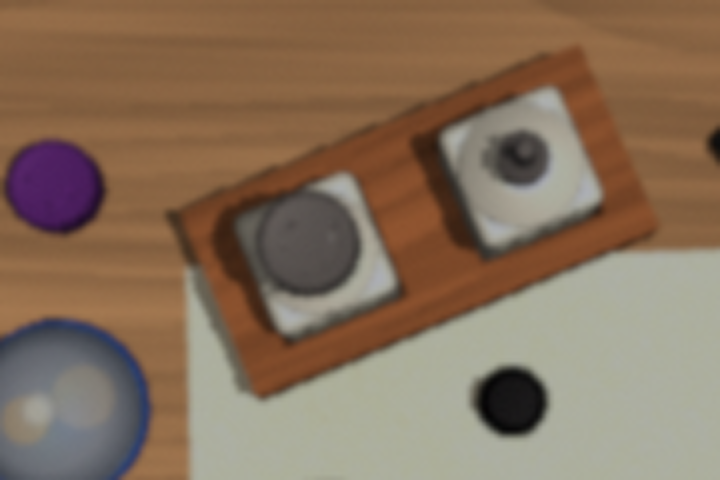

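Crop: the grey cap disc is centred at crop (309,243), which is image (307,241), on the left bottle. The spout bottle is on the right. The well computed from the stand (0.537,0.127) agrees with the cap (0.538,0.125). I'll move above it.

Call:
arm_command(deltas=[0, 0, -0.667, 0.347, -0.47, 0.02, 91.8, 0, 0, -0.667, 0.347, -0.47, 0.02, 91.8, 0, 0, -0.667, 0.347, -0.47, 0.02, 91.8, 0, 0, -0.667, 0.347, -0.47, 0.02, 91.8, 0, 0, -0.667, 0.347, -0.47, 0.02, 91.8, 0, 0, -0.667, 0.347, -0.47, 0.02, 91.8, 0, 0, -0.667, 0.347, -0.47, 0.02, 91.8, 0, 0, -0.667, 0.347, -0.47, 0.02, 91.8, 0, 0, -0.667, 0.347, -0.47, 0.02, 91.8, 0, 0, -0.667, 0.347, -0.47, 0.02, 91.8, 0, 0, -0.667, 0.347, -0.47, 0.02, 91.8, 0, 0, -0.667, 0.347, -0.47, 0.02, 91.8, 0, 0, -0.667, 0.347, -0.47, 0.02, 91.8, 0, 0, -0.667, 0.347, -0.47, 0.02, 91.8, 0, 0, -0.667, 0.347, -0.47, 0.02, 91.8, 0, 0, -0.667, 0.347, -0.47, 0.02, 91.8])

```text
clock: 1.7
position: [0.5374, 0.1265, 0.2303]
ee_rot: [-1.97, -2.446, 0.0]
force: [0.5, -1.1, 0.7]
width: 1.001
gripper_force: 0.0
```

Run:
```python
from h import *
s=sensors.observe(); print(s["clock"],s["joints"],s["position"],s["ee_rot"],s["force"])
c=optics.calibration("wrist"); print(c)
cv2.imwrite("pics/wrist1.png",optics.get_image("wrist"))
R=cv2.Rodrigues(c["rvec"])[0];K=c["camera_matrix"]
for p in([.538,.125,.153],[.538,.125,.121]):
    v=R@np.array(p)+c["tvec"].ravel(); th=np.arctan2(np.hypot(v[0],v[1]),v[2]); u=v[:2]/np.hypot(v[0],v[1])*th
    print(K[0,0]*u[0]+K[0,2],K[1,1]*u[1]+K[1,2])
```

```text
1.7 [-0.68045732  0.31014632  0.4645985   1.75264993 -0.15349174  1.11514684
  0.04748416] [0.53737569 0.12653964 0.23032984] [-1.97029480e+00 -2.44595618e+00  1.58510908e-04] [ 0.50483469 -1.08772159  0.68398339]
{'camera_matrix': array([[371.64829954,   0.        , 322.11978105],
       [  0.        , 371.64829954, 236.76626305],
       [  0.        ,   0.        ,   1.        ]]), 'rvec': array([-2.81577601, -0.30312499, -0.0475657 ]), 'tvec': array([-0.5528536 , -0.03373029,  0.41459765])}
321.3252846473865 244.8722355383822
321.40520416038987 231.79426740412575
```

View pics/wrist1.png

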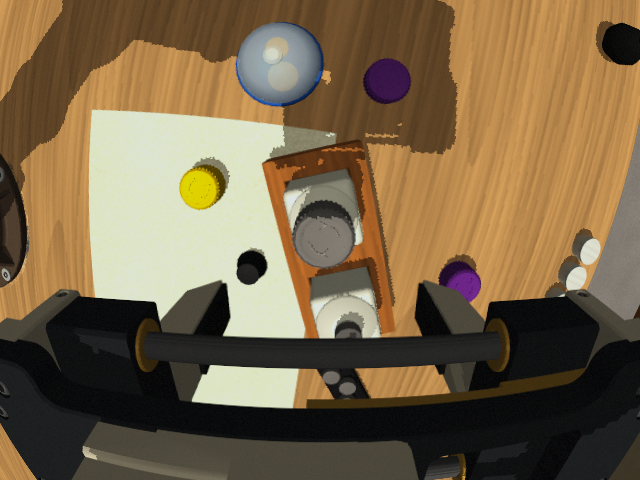

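Run:
```python
import cv2
a=cv2.imread("pics/wrist1.png")[170:300,260:390]
cv2.imwrite("pics/crop2.png",cv2.resize(a,None,fx=4.6,fy=4.6,interpolation=2))
```

```text
(no output)
```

View pics/crop2.png

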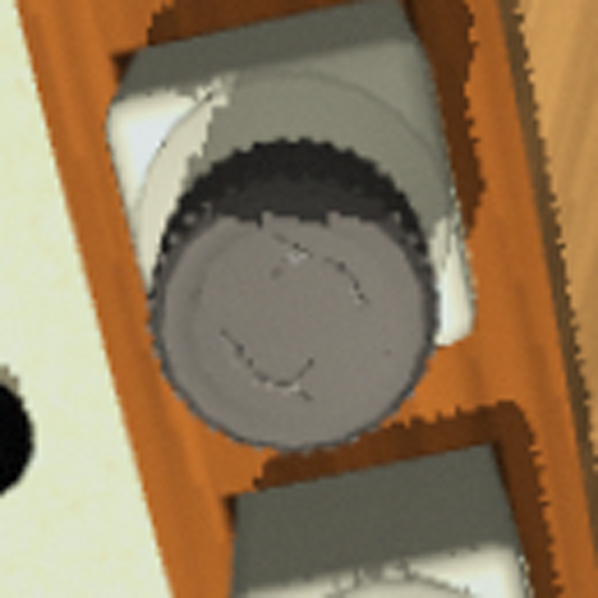

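The crop shows the cap's top disc centred at crop (295,305), which is wrist image (324.1,236.3), radius about 31.5 px.

Run:
```python
from h import *
c=optics.calibration("wrist"); R=cv2.Rodrigues(c["rvec"])[0];K=c["camera_matrix"]
def w(u,v,z):
    p=np.array([u-K[0,2],v-K[1,2]]); r=np.hypot(*p); th=r/K[0,0]
    d=R.T@np.array([*(p/r*np.sin(th)),np.cos(th)]); o=-R.T@c["tvec"].ravel(); return o+d*(z-o[2])/d[2]
print(w(324.1,236.3,.153),np.linalg.norm(w(292.6,236.3,.153)-w(355.6,236.3,.153)))
print("yellow",w(200,187,.03),"stand corners",w(264,161,.045),w(361,141,.045))
# top-camera refinement
t=optics.calibration("top"); print(ray(t,(307.3,240.7),.153))
```

```text
[0.53869478 0.13157438 0.153     ] 0.04498610487497352
yellow [0.40763537 0.11890368 0.03      ] stand corners [0.47289073 0.16081322 0.045     ] [0.5607809  0.19963798 0.045     ]
[0.53781735 0.12464593 0.153     ]
```

Call:
arm_command(deltas=[0, 0, -1, 0.0005, 0.003, 0, 91.8, 0, 0, -1, 0.0005, 0.003, 0, 91.8, 0, 0, -1, 0.0005, 0.003, 0, 91.8, 0, 0, -1, 0.0005, 0.003, 0, 91.8, 0, 0, -1, 0.0005, 0.003, 0, 91.8, 0, 0, -1, 0.0005, 0.003, 0, 91.8, 0, 0, -1, 0.0005, 0.003, 0, 91.8, 0, 0, -1, 0.0005, 0.003, 0, 91.8, 0, 0, -1, 0.0005, 0.003, 0, 91.8, 0, 0, -1, 0.0005, 0.003, 0, 91.8, 0, 0, -1, 0.0005, 0.003, 0, 91.8, 0, 0, -1, 0.0005, 0.003, 0, 91.8, 0, 0, -1, 0.0005, 0.003, 0, 91.8, 0, 0, -1, 0.0005, 0.003, 0, 91.8])

```text
clock: 3.15
position: [0.5385, 0.1284, 0.2306]
ee_rot: [-3.123, -0.337, 0.0]
force: [-0.1, 1.1, -0.2]
width: 1.002
gripper_force: 0.0
```

Run:
```python
from h import *
s=sensors.observe(); print(s["clock"],s["joints"],s["position"],s["ee_rot"])
cv2.imwrite("pics/wrist2.png",optics.get_image("wrist"))
s=sensors.observe(); print(s["clock"],s["position"],s["force"])
c=optics.calibration("wrist");R=cv2.Rodrigues(c["rvec"])[0];K=c["camera_matrix"]
for p in([.538,.125,.153],[.5385,.1316,.153]):
    v=R@np.array(p)+c["tvec"].ravel(); th=np.arctan2(np.hypot(v[0],v[1]),v[2]); u=v[:2]/np.hypot(v[0],v[1])*th
    print(K[0,0]*u[0]+K[0,2],K[1,1]*u[1]+K[1,2])
a=cv2.imread("pics/wrist2.png")[170:300,260:390]
cv2.imwrite("pics/crop3.png",cv2.resize(a,None,fx=4.6,fy=4.6,interpolation=2))
```

```text
3.15 [-0.9305974   0.3658068   0.8221265   1.76694994 -0.29328822  1.13648599
 -1.37236477] [0.5385203  0.12842865 0.23057326] [-3.12329189e+00 -3.36576953e-01  1.16802627e-05]
3.2 [0.53856831 0.12827144 0.23060328] [0.55948234 0.33858427 0.91717961]
329.34562431198424 242.61496574738908
320.4930934999668 240.11125491117494
```

View pics/crop3.png

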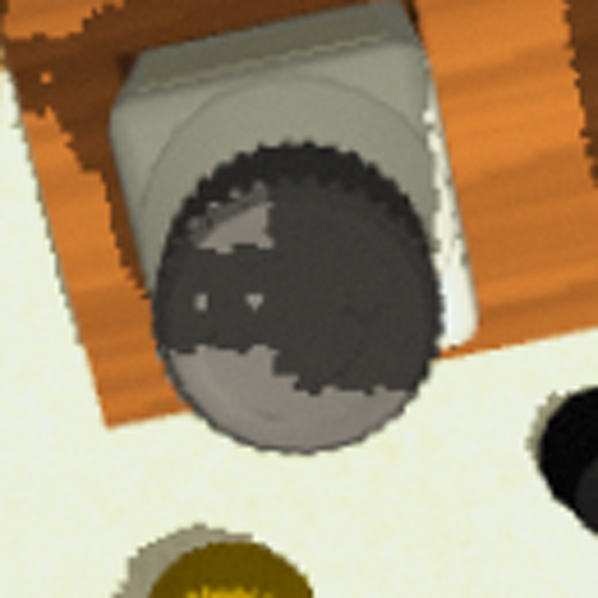

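The two wrist views, about 90° apart, both put the disc at (324,236.5). So the cap lies almost on the tool axis, at about (0.539,0.127), which matches the well estimate. I'll descend and close lightly.

Call:
arm_command(deltas=[0, 0, 0, 0.0005, -0.001, -0.03, 91.8, 0, 0, 0, 0.0005, -0.001, -0.06, 91.8, 0, 0, 0, 0.0005, -0.001, -0.08, 91.8, 0, 0, 0, 0.0005, -0.001, -0.0875, 91.8, 0, 0, 0, 0.0005, -0.001, -0.0875, 91.8, 0, 0, 0, 0.0005, -0.001, -0.0875, 80, 0, 0, 0, 0.0005, -0.001, -0.0875, 70, 0, 0, 0, 0.0005, -0.001, -0.0875, 60, 0, 0, 0, 0.0005, -0.001, -0.0875, 54, 0, 0, 0, 0.0005, -0.001, -0.0875, 51, 0, 0, 0, 0.0005, -0.001, -0.0875, 49, 0, 0, 0, 0.0005, -0.001, -0.0875, 47, 0, 0, 0, 0.0005, -0.001, -0.0875, 44, 0, 0, 0, 0.0005, -0.001, -0.0875, 40, 0, 0, 0, 0.0005, -0.001, -0.0875, 40, 0, 0, 0, 0.0005, -0.001, -0.0875, 40], force=5)

```text
clock: 4.8
position: [0.5392, 0.127, 0.143]
ee_rot: [3.124, 0.333, -0.0]
force: [0.4, -0.3, 0.2]
width: 0.435
gripper_force: 0.0
```

Run:
```python
from h import *
s=sensors.observe(); print(s["clock"],s["position"],s["force"],s["width"],s["gripper_force"])
a=optics.get_image("side"); b=optics.get_image("wrist")
a=cv2.resize(a[130:330,190:430],(480,400),interpolation=2); b=cv2.resize(b[120:320,220:420],(320,320))
cv2.imwrite("pics/mix1.png",np.hstack([a,cv2.copyMakeBorder(b,0,80,0,0,0)]))
```

```text
4.8 [0.53917939 0.1270264  0.14302231] [ 0.41288002 -0.32513928  0.20613563] 0.4348043395000654 0.0
```

View pics/mix1.png

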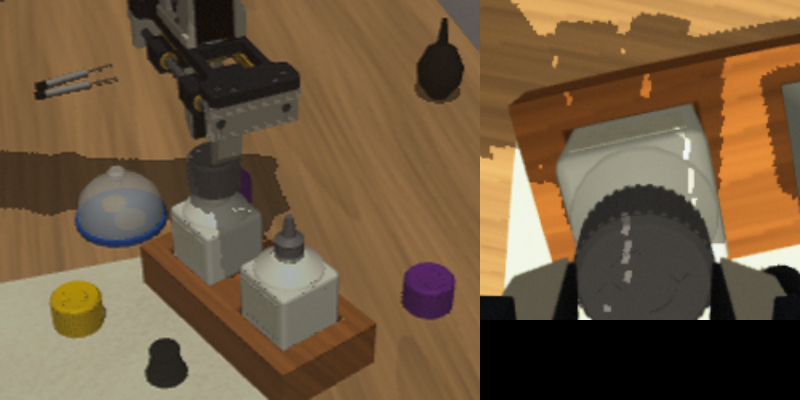

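The side part shows the near fingertip ending around crop (222,160), near the cap's top rim. The wrist part shows the fingers flanking the cap. Fingers shut to 40 mm with no force, so the tips may be above the cap. I'll check by projection.

Run:
```python
from h import *
from scipy.spatial.transform import Rotation as Ro
s=sensors.observe(); M=Ro.from_rotvec(s["ee_rot"]).as_matrix(); p=s["position"]; c=optics.calibration("side")
for sg in(1,-1):
  for y in(.02,.04):
    for z in(.019,0,-.02):
      q=p+M@[0,sg*y,z]; print(sg,y,z,np.round(q,3),np.round((proj(c,q)[0]-[190,130])*2))
for z in(.153,.121): print("cap",z,np.round((proj(c,[.539,.127,z])[0]-[190,130])*2))
t=optics.calibration("top"); print("top px of finger tips",[np.round(proj(t,p+M@[0,sg*.03,0])[0]) for sg in(1,-1)])
a=optics.get_image("side")[170:250,260:350]; cv2.imwrite("pics/side2.png",cv2.resize(a,None,fx=6,fy=6,interpolation=2))
```

```text
1 0.02 0.019 [0.543 0.107 0.124] [226. 193.]
1 0.02 0 [0.543 0.107 0.143] [225. 175.]
1 0.02 -0.02 [0.543 0.107 0.163] [224. 155.]
1 0.04 0.019 [0.548 0.088 0.124] [235. 205.]
1 0.04 0 [0.548 0.088 0.143] [234. 187.]
1 0.04 -0.02 [0.548 0.088 0.163] [234. 167.]
-1 0.02 0.019 [0.535 0.147 0.124] [208. 169.]
-1 0.02 0 [0.535 0.147 0.143] [207. 151.]
-1 0.02 -0.02 [0.535 0.147 0.163] [206. 132.]
-1 0.04 0.019 [0.531 0.166 0.124] [199. 158.]
-1 0.04 0 [0.531 0.166 0.143] [198. 140.]
-1 0.04 -0.02 [0.531 0.166 0.163] [197. 121.]
cap 0.153 [215. 153.]
cap 0.121 [216. 184.]
top px of finger tips [array([323., 237.]), array([290., 244.])]
```

View pics/side2.png

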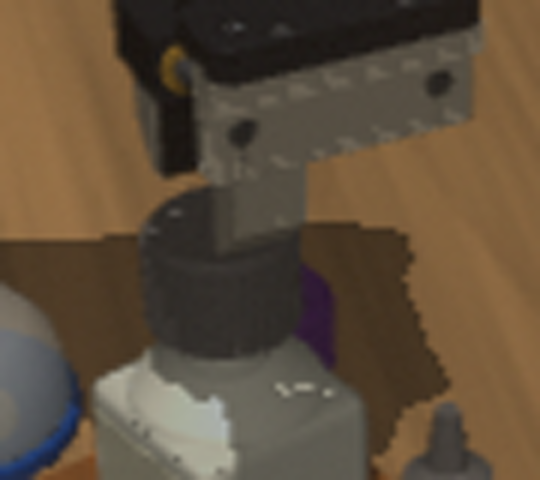

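The near tip ends at side pixel (303,210), but a tip at z=0.124 should appear near (303,226). So the tips seem to be at about z=0.158, above the cap. I'll check this against the start picture.

Run:
```python
from h import *
from scipy.spatial.transform import Rotation as Ro
c=optics.calibration("side")
M=Ro.from_rotvec([-4.86419849e-01,-3.10358814e+00,2.47667393e-03]).as_matrix(); p=np.array([0.19103918,0.59451418,0.20974248])
for sg in(1,-1):
  for z in(.019,-.015,-.047): print(sg,z,np.round(proj(c,p+M@[0,sg*.053,z])[0]))
s=sensors.observe(); M=Ro.from_rotvec(s["ee_rot"]).as_matrix()
w=optics.calibration("wrist");R=cv2.Rodrigues(w["rvec"])[0];K=w["camera_matrix"]
o=-R.T@w["tvec"].ravel(); print("cam in tool",M.T@(o-s["position"]), "axis",M.T@R.T@[0,0,1])
def wp(p):
    v=R@np.array(p)+w["tvec"].ravel(); th=np.arctan2(np.hypot(v[0],v[1]),v[2]); u=v[:2]/np.hypot(v[0],v[1])*th
    return np.round(K[:2,:2]@u+K[:2,2])
for sg in(1,-1):
  for z in(.019,0,-.015,-.04): print(sg,z,"wrist px inner edges",wp(s["position"]+M@[.0095,sg*.02,z]),wp(s["position"]+M@[-.0095,sg*.02,z]))
print("cap top/bot",wp([.539,.127,.153]),wp([.539,.127,.121]))
b=optics.get_image("wrist")[180:480,120:520]
cv2.imwrite("pics/wrist3.png",cv2.resize(b,(800,600)))
```

```text
1 0.019 [115.  92.]
1 -0.015 [111.  78.]
1 -0.047 [108.  64.]
-1 0.019 [ 95. 111.]
-1 -0.015 [91. 96.]
-1 -0.047 [87. 81.]
cam in tool [ 0.08441485 -0.00187493 -0.17468352] axis [-3.06632089e-01 -7.99130550e-04  9.51827780e-01]
1 0.019 wrist px inner edges [361. 258.] [360. 289.]
1 0 wrist px inner edges [365. 271.] [363. 304.]
1 -0.015 wrist px inner edges [368. 284.] [366. 318.]
1 -0.04 wrist px inner edges [375. 309.] [372. 347.]
-1 0.019 wrist px inner edges [290. 258.] [291. 289.]
-1 0 wrist px inner edges [287. 271.] [288. 304.]
-1 -0.015 wrist px inner edges [284. 284.] [286. 318.]
-1 -0.04 wrist px inner edges [279. 309.] [281. 347.]
cap top/bot [326. 297.] [326. 272.]
```

View pics/wrist3.png

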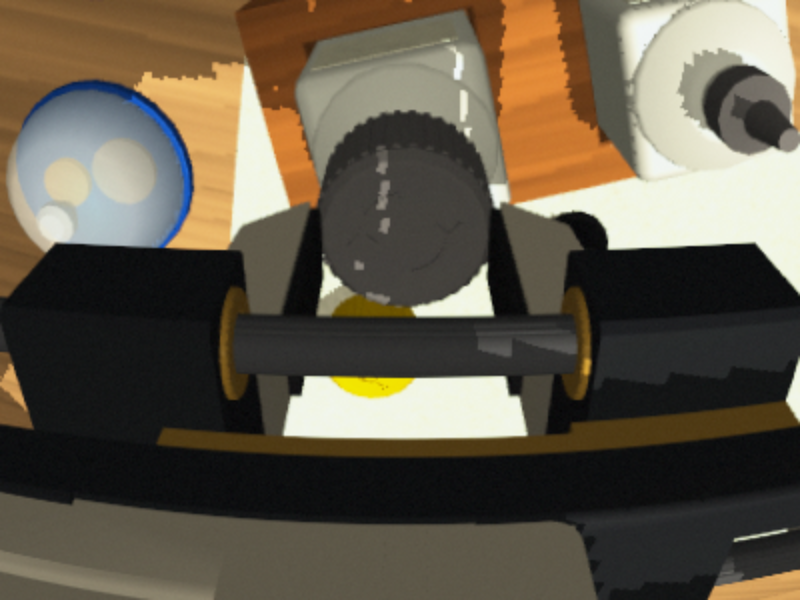

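Start, side and wrist pictures all agree: the real fingertips lie about 34 mm behind where the reported frame puts them (tool z about -0.015). The sideways centring is good. I'll open, go 34 mm lower and close lightly.

Call:
arm_command(deltas=[0, 0, 0, 0, 0, 0.005, 91.8, 0, 0, 0, 0, 0, 0.005, 91.8, 0, 0, 0, 0, 0, 0.005, 91.8, 0, 0, 0, 0, 0, 0.005, 91.8, 0, 0, 0, 0, 0, 0.005, 91.8, 0, 0, 0, 0, 0, 0.005, 91.8], force=5)

```text
clock: 5.6
position: [0.5391, 0.127, 0.148]
ee_rot: [3.124, 0.333, -0.0]
force: [0.3, 1.0, -0.8]
width: 0.909
gripper_force: 0.0
```

Call:
arm_command(deltas=[0, 0, 0, 0, 0, -0.005, 91.8, 0, 0, 0, 0, 0, -0.015, 91.8, 0, 0, 0, 0, 0, -0.025, 91.8, 0, 0, 0, 0, 0, -0.035, 91.8, 0, 0, 0, 0, 0, -0.039, 91.8, 0, 0, 0, 0, 0, -0.039, 70, 0, 0, 0, 0, 0, -0.039, 60, 0, 0, 0, 0, 0, -0.039, 55, 0, 0, 0, 0, 0, -0.039, 51, 0, 0, 0, 0, 0, -0.039, 49, 0, 0, 0, 0, 0, -0.039, 47, 0, 0, 0, 0, 0, -0.039, 46, 0, 0, 0, 0, 0, -0.039, 45, 0, 0, 0, 0, 0, -0.039, 42, 0, 0, 0, 0, 0, -0.039, 42, 0, 0, 0, 0, 0, -0.039, 42], force=4)

```text
clock: 7.2
position: [0.5392, 0.127, 0.1091]
ee_rot: [3.124, 0.333, 0.0]
force: [-1.1, -0.2, 1.7]
width: 0.5
gripper_force: 4.0
```

Gripped at 46 mm with almost no side force. Next I firm up the grip and press 6.5 mm.

Call:
arm_command(deltas=[0, 0, 0, 0, 0, 0, 40, 0, 0, 0, 0, 0, 0, 40, 0, 0, 0, 0, 0, 0, 40, 0, 0, 0, 0, 0, -0.001, 40, 0, 0, 0, 0, 0, -0.002, 40, 0, 0, 0, 0, 0, -0.003, 40, 0, 0, 0, 0, 0, -0.004, 40, 0, 0, 0, 0, 0, -0.005, 40, 0, 0, 0, 0, 0, -0.006, 40, 0, 0, 0, 0, 0, -0.0065, 40, 0, 0, 0, 0, 0, -0.0065, 40, 0, 0, 0, 0, 0, -0.0065, 40], force=50)

```text
clock: 8.4
position: [0.5394, 0.127, 0.1033]
ee_rot: [-3.123, -0.332, -0.001]
force: [-3.3, -1.2, 11.3]
width: 0.495
gripper_force: 50.0
```

Call:
arm_command(deltas=[0, 0, 0, 0, 0, -0.0008, 40, 0, 0, 0, 0, 0, -0.0015, 40, 0, 0, 0, 0, 0, -0.0015, 40], force=55)

```text
clock: 8.7
position: [0.5395, 0.127, 0.1018]
ee_rot: [-3.123, -0.332, -0.001]
force: [-3.1, -1.0, 13.5]
width: 0.495
gripper_force: 55.0
```

Call:
arm_command(deltas=[0, 0, 0.05, 0, 0, 0, 40, 0, 0, 0.1, 0, 0, 0, 40, 0, 0, 0.15, 0, 0, 0, 40, 0, 0, 0.2, 0, 0, 0, 40, 0, 0, 0.2, 0, 0, 0, 40])

```text
clock: 9.2
position: [0.5402, 0.1274, 0.1023]
ee_rot: [-3.031, -0.821, -0.004]
force: [-2.1, 0.6, 12.8]
width: 0.493
gripper_force: 55.0
```

Call:
arm_command(deltas=[0, 0, 0.05, 0, 0, 0, 40, 0, 0, 0.1, 0, 0, 0, 40, 0, 0, 0.15, 0, 0, 0, 40, 0, 0, 0.2, 0, 0, 0, 40, 0, 0, 0.25, 0, 0, 0, 40, 0, 0, 0.3, 0, 0, 0, 40, 0, 0, 0.35, 0, 0, 0, 40, 0, 0, 0.4, 0, 0, 0, 40, 0, 0, 0.44, 0, 0, 0, 40, 0, 0, 0.47, 0, 0, 0, 40, 0, 0, 0.48, 0, 0, 0, 40, 0, 0, 0.48, 0, 0, 0, 40])

```text
clock: 10.4
position: [0.5398, 0.1279, 0.1021]
ee_rot: [-2.518, -1.877, -0.004]
force: [-2.6, 1.5, 12.5]
width: 0.492
gripper_force: 55.0
```

Run:
```python
from h import *
s=sensors.observe(); print(s["position"],s["force"],s["ft_torque"],s["joints"])
r=s["ee_rot"]; print("turned",2*np.degrees(np.arctan2(r[1],r[0]))-2*np.degrees(np.arctan2(-.332,-3.123)))
b=optics.get_image("wrist")[180:480,120:520]; a=optics.get_image("side")[150:300,230:380]
cv2.imwrite("pics/mix2.png",np.hstack([b,cv2.resize(a,(300,300))]))
```

```text
[0.53981578 0.12793656 0.10214623] [-2.62438949  1.50402779 12.5492755 ] [ 0.13622843  0.7424486  -0.04766822] [-0.63676064  0.4561761   0.42409317  1.9010343  -0.24913204  0.83373433
 -0.37227679]
turned 61.26980812554791
```

View pics/mix2.png

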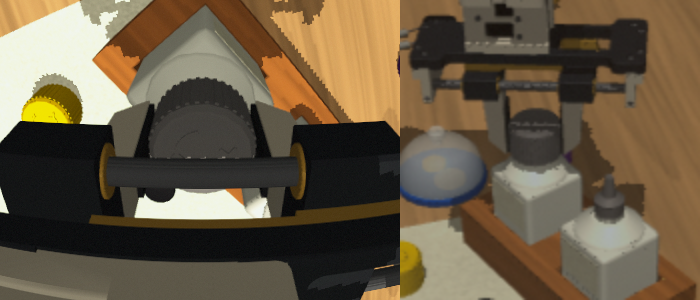

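The cap is held centrally between the pads, turned 61°, and there is little remaining torque. Now I lift gently and watch the force.

Call:
arm_command(deltas=[0, 0, 0, 0, 0, 0.003, 40, 0, 0, 0, 0, 0, 0.006, 40, 0, 0, 0, 0, 0, 0.008, 40, 0, 0, 0, 0, 0, 0.01, 40, 0, 0, 0, 0, 0, 0.012, 40, 0, 0, 0, 0, 0, 0.012, 40])

```text
clock: 11.1
position: [0.5389, 0.1269, 0.1129]
ee_rot: [-2.52, -1.877, 0.001]
force: [0.5, -0.1, -0.7]
width: 0.495
gripper_force: 55.0
```

Call:
arm_command(deltas=[0, 0, 0, 0, 0, 0.004, 40, 0, 0, 0, 0, 0, 0.008, 40, 0, 0, 0, 0, 0, 0.012, 40, 0, 0, 0, 0, 0, 0.012, 40])

```text
clock: 11.5
position: [0.5396, 0.1271, 0.1257]
ee_rot: [2.519, 1.876, 0.001]
force: [-0.9, -0.5, -0.1]
width: 0.493
gripper_force: 55.0
```

Call:
arm_command(deltas=[0, 0, 0, 0, 0, 0.01, 40, 0, 0, 0, 0, 0, 0.02, 40, 0, 0, 0, 0, 0, 0.03, 40, 0, 0, 0, 0, 0, 0.04, 40, 0, 0, 0, 0, 0, 0.05, 40, 0, 0, 0, 0, 0, 0.06, 40, 0, 0, 0, 0, 0, 0.07, 40, 0, 0, 0, 0, 0, 0.075, 40, 0, 0, 0, 0, 0, 0.076, 40, 0, 0, 0, 0, 0, 0.076, 40, 0, 0, 0, 0, 0, 0.076, 40, 0, 0, 0, 0, 0, 0.076, 40, 0, 0, 0, 0, 0, 0.076, 40, 0, 0, 0, 0, 0, 0.076, 40])

```text
clock: 12.9
position: [0.5391, 0.127, 0.2008]
ee_rot: [-2.52, -1.876, 0.001]
force: [-0.8, -0.8, -0.2]
width: 0.491
gripper_force: 55.0
```

Run:
```python
from h import *
s=sensors.observe(); print(s["clock"],s["position"],s["force"],s["width"],s["gripper_force"],abs(s["dq"]).max())
a=optics.get_image("side"); cv2.imwrite("pics/side3.png",cv2.resize(a[80:330,200:450],(600,600)))
# numeric check: change in bottle region versus start, expected cap pixel
c=optics.calibration("side"); z=.121+.0915
print("expected cap bottom/top px",proj(c,[[.539,.127,z],[.539,.127,z+.032],[.539,.127,.138]]))
b=cv2.imread("pics/side0.png"); print("bottle body diff",cv2.absdiff(a,b)[240:265,280:318].mean(),"rinse diff",cv2.absdiff(a,b)[262:298,315:356].mean())
for y in range(160,240,4): print(y,a[y,290:306].mean(0).round())
```

```text
12.9 [0.53909032 0.12699928 0.20084932] [-0.75898313 -0.82732459 -0.16933457] 0.4907029578780493 54.999947575852275 0.0016689454326423536
expected cap bottom/top px [[296.03503989 176.38995391]
 [295.2004125  159.17827889]
 [297.84862565 213.78969586]]
bottle body diff 5.167368421052632 rinse diff 5.477868112014454
160 [41. 45. 49.]
164 [56. 60. 65.]
168 [52. 56. 60.]
172 [49. 53. 58.]
176 [49. 54. 58.]
180 [49. 53. 58.]
184 [ 60.  94. 125.]
188 [ 60.  95. 126.]
192 [ 60.  94. 126.]
196 [ 60.  95. 126.]
200 [ 60.  95. 126.]
204 [42. 65. 87.]
208 [34. 53. 70.]
212 [74. 84. 89.]
216 [107. 120. 123.]
220 [ 96. 108. 111.]
224 [108. 120. 124.]
228 [ 88.  99. 101.]
232 [115. 129. 130.]
236 [162. 173. 168.]
```

The side image column at 290–306 shows the cap at rows 160–182, wood at rows 184–208 and the open neck from row 212. These match the expected rows (cap 159–176, rim 214). The bottle and its neighbour are unchanged.

```bash
python3 -c "
from cell import arm; print(arm.sign_off())"
```

```text
the job is handed in; nothing more can be done
None
```

I pressed the safety cap, twisted it 61° anticlockwise and lifted it off. The gripper holds it still, centred about 75 mm above the open bottle, and both bottles look undisturbed; the job is handed in at about 13 s, but no verdict came back.

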